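Seat the keyed instrument cassette in the sloped drain stand

ROBOT

A 6-joint arm with a two-finger parallel gripper is mounted at the origin on the work surface. World frame = base frame: x ahead of the robot, y to its left, z up, the work surface at z = 0. Lengths are in mm, angles in degrees, forces in N, time in s.
With the tool pointing down it reaches from about 300 to 875 mm from the base axis. Payload 4.2 kg.
Tool frame: the origin (TCP) lies at the very end of the fingers, on their centre line; the grasp point (between the pads) lies 19 mm behind it (robot.grasp_offset is the distance from the TCP to the grasp point, in mm); z points along the fingers, y is the line along which they close (so a half turn about z gives the same grasp; the last joint's range is limited). The gripper opens to 85 mm and grips with 20 to 120 N. Pads are 22 mm wide; open, the fingers measure 114 mm over their backs; the gripper's body (76 mm by 85 mm) begins 54 mm behind the grasp point. The pads swing forward as they close: fully open they stand 13 mm farther back than shut.
Start: joints at [-64.286, 18.312, 89.639, -0, 72.044, -1.146], TCP at [259.799, -512.977, 231.338] pointing down, gripper open.
Joint ranges: [-177.97, 177.97], [-48.28, 115.42], [12.27, 149.76], [-77.06, 257.06], [2.81, 150.46], [-146.56, 146.56]. Speed limits (degrees/s): [147.25, 147.25, 180, 180, 180, 180].

INTERFACE

Orientations are given as [roll, pitch, yaw] about the fixed x, y, z axes, in that order (R = Rz(yaw) Ry(pitch) Rx(roll)).
In Python, from workcell import robot gives the robot as it stands.
- The arm moves only by the tool apply_moves, never from a script. Its argument "targets" is a list of rows, each an object with "travel": the shift along the tool's x, y, z in m, a list of three; "twist": the turn about the tool's z in degrees; "jaw": the closure, from 0 (fully open) to 1 (shut). In form: [{"travel": [tx, ty, tz], "twist": twist, "jaw": jaw}, ...]. A call has 1 to 12 rows; each row shifts and turns the commanded pose from where the row before left it, along the tool's axes as they then stand; what a row does not reach is not made up. A row lasts 1/10 s, in which the tool goes at most 50 mm and 8.59 degrees, less where a joint would pass 70% of its speed; a pose out of reach is approached as far as the arm can. A call is refused whole if a number of a shift passes 0.05 or a number of a turn 8.59, either way. A call with a gripper value outside its range is refused whole. The fingers move at their own pace and stop on an object; "squeeze" is the grip in N (left out, the last holds). Time passes only in rows, so rows that do not move let the fingers close. It gives the time, the measured TCP pose, the force, the opening and the grip force at its end, in the units of the state.
- robot.sense(): the state, without advancing time (a new reading comes with each control period).
- robot.read_camera(name): name is "side" or "top" or "wrist"; returns the picture (420x560x3 uint8, red, green, blue); there is no depth.
- robot.camera_params(name): a dict with "fx", "fy", "cx", "cy" (pixels), "T" (4x4, takes a point from camera to world coordinates). Camera axes: x right, y up, looking along -z (the intrinsics and any distortion apply to the point x, -y, -z); pixel columns grow to the right and rows downward; lengths in mm; the calibration is good to about 2 mm. A picture is of the moment at which its call begins: read the wrist's pose just before it. camera_params takes no time and is no camera call; for the wrist camera it gives the pose at the moment of the call.
- robot.hand_in(): hands the job in; it is judged then, once.
The state is a dict: "clock": time; "joint_positions": joint angles; "joint_vel": joint speeds; "joint_torque": joint torques, N m; "ee_pos": TCP position; "ee_rot": TCP orientation; "force": force on the tool from outside, world axes, zero at the start; "torque": the same for the moment, N m; "gripper_width": finger opening in mm; "grasp_force": force on a finger pad.
Only numpy, scipy, OpenCV 4.12 (cv2) and the standard library are available. Lean on these libraries where they do the work, as an engineer would, in place of code of your own. Each camera call takes 0.05 s, during which the arm holds its last target. There are 200 camera calls.

TASK

Pick up the steel instrument cassette by its grip bar and set it in the pocket of the sloped drain stand, tongue downhill, flat on the pocket floor and square between the walls. Nobody noted how far along the slope the pocket frame is set, so feel gently for its tall stop, never ramming it; keep the cassette in hand until it is fully home (no dropping it or letting it slide in by itself), then let go. Leave the bottle, bowl and brush where they are.

Things in the scene. Friction and masses are not known exactly. Their poses are not given: they have to be found in the camera images.
- cassette: Loose closed steel cassette, 0.2 to 0.4 kg. Main block 80 (x) x 64 (y) x 16 (z) mm with a tongue on its -x end and a grip bar on top. Origin: centre of the main block's underside. Starts flat on the counter, z up.
- tongue_tip (a point): Middle of the tongue's end face, at cassette (-56, 0, 8) mm. The tongue is 30 mm wide (y), 16 high and sticks out 16 from the main block.
- grip_bar (a point): Point in the cassette's solid grip bar, at cassette (0, 0, 36) mm. The bar is 70 (x) x 14 (y) mm and stands from z = 16 to z = 44, centred.
- deck: Sloped steel plate of the fixed drain stand, 180 (x) x 116 (y) mm, tilted 30 degrees. Origin: centre of its upper face, 64 mm above the counter. x points up the slope (away from the robot, but for the stand's yaw), z is the plate's normal. A pocket frame on it is held stiffly at a setting d along x, anywhere from -25 to +25 mm, which is not reported; d does not change during the work.
- slope_low (a point): Middle of the deck's low edge, deck (-90, 0, 0) mm. The frame's tall stop is near it: a wall 8 mm thick, 70 wide (y), its uphill face at deck x = d-49.5, top at deck z = 25. It closes the downhill end of the pocket's tongue notch: 34 wide, x = d-49.5 to d-33.5.
- slope_high (a point): Middle of the deck's high edge, deck (90, 0, 0) mm. Main pocket in deck mm: 83 long (x = d-33.5 to d+49.5), 67 wide (y = -33.5 to 33.5), floor at z = 3; all walls but the stop rise to z = 12. Frame outside: x = d-57.5 to d+62, y = -47 to 47. Seated, the cassette's origin is at about (d+8, 0, 3), its axes parallel to the deck's.
- spray: Bystander: white bottle, 64 mm across, 170 high, upright; origin at the centre of its underside.
- bowl: Bystander: small steel bowl, 90 mm across the rim, 35 high; origin at the centre of its underside.
- brush: Bystander: cleaning brush 160 mm long lying on the counter along its x; origin under its middle.

How it is judged:
By the outcome, as a careful person would: the job done as asked, in the order asked, and still so for the second after the job is handed in, with the robot touching nothing.
It also fails if it takes over 48 s, if anything falls off the work surface, if the arm or the gripper's body presses on something with over 40 N, if the wrist force passes 120 N, or if a joint passes its speed limit or range.

## Working session

There is one attempt and no reset: what is moved stays moved. The work goes in short steps, Python scripts to look and compute and a tool call to move; the robot and the scene stay as the last step left them, time stands still between calls to the robot, and variables do not carry over. Pictures are saved under pics/ and viewed, at most 10 in all, crops included, and the job is handed in when it is done.

Besides the shell and the picture viewer there is one more tool, called as name([rows], argument=value, ...), one row to a line, values as JSON. apply_moves: Moves the arm, as the interface text tells. Its arguments: {"type":"object","properties":{"targets":{"type":"array"},"squeeze":{"type":"number"}},"required":["targets"]}

```bash
mkdir -p pics; ls; python3 - <<'E'
from workcell import robot
import cv2, numpy as np
print(robot.sense())
for n in ["top","side"]:
    p=robot.camera_params(n); print(n,{k:(np.round(v,3).tolist() if k=="T" else v) for k,v in p.items()})
    cv2.imwrite(f"pics/{n}0.png",robot.read_camera(n)[:,:,::-1])
E
```

```text
pics
{'clock': 0.0, 'joint_positions': array([-6.42867945e+01,  1.83528764e+01,  8.97083580e+01,  1.70393901e-04,
        7.20432367e+01, -1.14437518e+00]), 'joint_vel': array([ 0.01139606, -0.0517429 , -0.15594245, -0.03369774,  0.03001993,
        0.0844493 ]), 'joint_torque': array([-3.33514945e-04, -4.15522993e+01, -2.34156990e+01,  1.69507662e-04,
        8.29475495e-03,  6.61946828e-06]), 'ee_pos': array([ 259.5745008 , -512.5300925 ,  230.45664569]), 'ee_rot': array([-1.79895553e+02, -2.24843960e-03,  2.68575260e+01]), 'force': array([-0.19808065,  0.22025676,  0.67505067]), 'torque': array([ 0.02456093,  0.00742347, -0.04476786]), 'grasp_force': 0.0, 'gripper_width': 85.49583248546098}
top {'fx': 409.1128888329305, 'fy': 409.1128888329305, 'cx': 284.0408745833516, 'cy': 206.14892067362277, 'T': [[-0.003, 0.993, -0.12, 465.095], [-1.0, -0.003, -0.001, -17.862], [-0.001, 0.12, 0.993, 1053.052], [0.0, 0.0, 0.0, 1.0]]}
side {'fx': 397.2890916908189, 'fy': 397.2890916908189, 'cx': 280.9687358946352, 'cy': 210.61189627223672, 'T': [[-0.823, 0.403, -0.4, 190.181], [-0.568, -0.578, 0.585, 514.599], [0.005, 0.709, 0.705, 749.066], [0.0, 0.0, 0.0, 1.0]]}
```

View pics/top0.png

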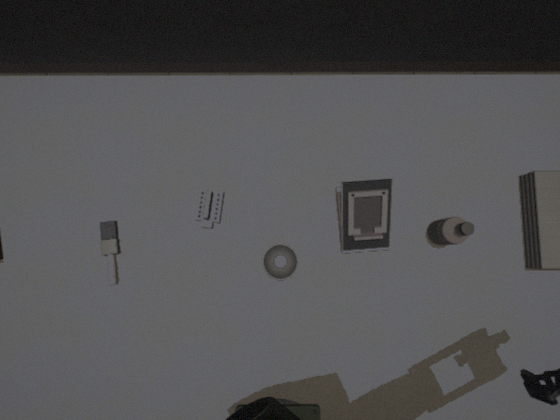

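View pics/side0.png

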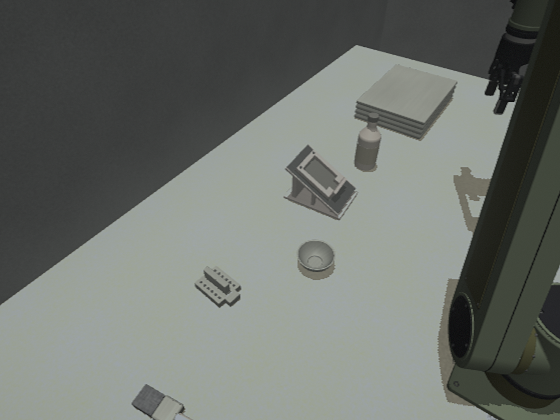

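The top view shows the cassette at about (210,207) with its tongue toward the robot at (208,227). The stand is at (367,215), low side toward the robot, the bowl at (280,262), the bottle at (455,232) and the brush at (110,250). I'll enlarge the cassette and the stand.

```bash
python3 - <<'E'
import cv2, numpy as np
t=cv2.imread("pics/top0.png")
def crop(x,y,w,h,s):
    c=cv2.resize(t[y:y+h,x:x+w],None,fx=s,fy=s,interpolation=cv2.INTER_CUBIC)
    c=np.clip(c.astype(float)*1.8,0,255).astype(np.uint8)
    for i in range(0,w,10): cv2.putText(c,str(x+i),(i*s,10),0,.35,(0,255,255),1); cv2.line(c,(i*s,12),(i*s,18),(0,255,255),1)
    for j in range(0,h,10): cv2.putText(c,str(y+j),(0,j*s+4),0,.35,(0,255,255),1)
    return c
a=crop(190,182,40,50,8); b=crop(332,174,66,84,7)
H=max(a.shape[0],b.shape[0]); a=cv2.copyMakeBorder(a,0,H-a.shape[0],0,10,0)
b=cv2.copyMakeBorder(b,0,H-b.shape[0],0,0,0)
cv2.imwrite("pics/crop0.png",np.hstack([a,b]))
E
```

```text
(no output)
```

View pics/crop0.png

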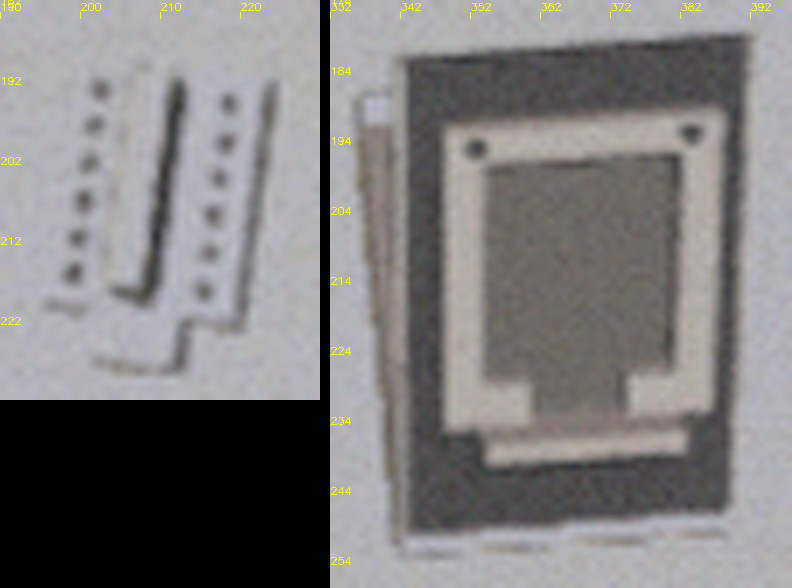

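The crop shows the cassette's two hole rows, bar and tongue clearly. It also shows the deck corners, the frame and the stop strip, with the frame set a little uphill of mid-deck. I'll fit the poses from these pixels.

```bash
cat > h.py <<'E'
import numpy as np, cv2
from workcell import robot
from scipy.optimize import least_squares
def proj(P,p):
    P=np.atleast_2d(P); q=(P-p["T"][:3,3])@p["T"][:3,:3]
    return np.c_[p["cx"]+p["fx"]*q[:,0]/-q[:,2], p["cy"]+p["fy"]*-q[:,1]/-q[:,2]]
def ray(uv,z,p):
    uv=np.atleast_2d(uv).astype(float)
    d=np.c_[(uv[:,0]-p["cx"])/p["fx"],-(uv[:,1]-p["cy"])/p["fy"],-np.ones(len(uv))]@p["T"][:3,:3].T
    o=p["T"][:3,3]; return o+d*((z-o[2])/d[:,2])[:,None]
def deckR(yaw):
    c,s=np.cos(yaw),np.sin(yaw); a=np.radians(-30); 
    return np.array([[c,-s,0],[s,c,0],[0,0,1]])@np.array([[np.cos(a),0,np.sin(a)],[0,1,0],[-np.sin(a),0,np.cos(a)]])
def cassP(x,y,yaw,P):
    c,s=np.cos(yaw),np.sin(yaw); return np.atleast_2d(P)@np.array([[c,-s,0],[s,c,0],[0,0,1]]).T+[x,y,0]
E
python3 - <<'E'
from h import *
p=robot.camera_params("top")
px=lambda a,x0,X0,y0,s:np.array([[x0+(u-X0+.5)/s-.5,y0+(v+.5)/s-.5] for u,v in a])
L=px([(100,90),(95,125),(90,162),(84,200),(78,238),(72,273)],190,0,182,8)
R=px([(229,103),(225,142),(220,178),(214,215),(209,252),(204,290)],190,0,182,8)
l,r=ray(L,16,p),ray(R,16,p)
c=(l.mean(0)+r.mean(0))/2
f=lambda q:np.polyfit(q[:,0],q[:,1],1)[0]
cr=l.mean(0)-r.mean(0)
print("cass",c,"yaw",np.degrees(np.arctan([f(l),f(r)])),np.degrees(np.arctan2(-cr[0],cr[1])),"rows apart",np.linalg.norm(cr), "pitch",np.linalg.norm(l[0]-l[-1]))
print("tongue end corners z16,z0",ray(px([(182,372),(95,358)],190,0,182,8),16,p)[:,:2],ray(px([(182,372),(95,358)],190,0,182,8),0,p)[:,:2])
D=px([(402,58),(748,37),(408,531),(728,512),(444,126),(725,108),(485,448),(688,430),(485,466),(688,450)],332,330,174,7)
def mod(v):
    x,y,yaw,d=v
    P=np.array([(90,58,0),(90,-58,0),(-90,58,0),(-90,-58,0),(d+62,47,12),(d+62,-47,12),(d-49.5,35,25),(d-49.5,-35,25),(d-57.5,35,25),(d-57.5,-35,25)],float)
    return P@deckR(yaw).T+[x,y,64]
s=least_squares(lambda v:(proj(mod(v),p)-D).ravel(),[500,-200,0,0])
print("deck",s.x[:2],np.degrees(s.x[2]),"d",s.x[3]); print(np.round(s.fun.reshape(-1,2),2))
E
```

```text
cass [593.06720751 175.90331946  16.        ] yaw [-7.40312119 -6.83236654] -6.9204808142598 rows apart 42.02543128406615 pitch 59.38159746870119
tongue end corners z16,z0 [[534.50738133 165.16534536]
 [539.03904621 192.85956034]] [[535.57830106 167.98915892]
 [540.17988205 196.11064995]]
deck [ 560.82428193 -216.43547014] 3.867146248048345 d 6.612274335293829
[[ 0.32  0.38]
 [ 0.24 -0.07]
 [-0.12  0.16]
 [ 0.12 -0.39]
 [-0.08  0.69]
 [-0.12  0.45]
 [-0.01 -0.69]
 [-0.11 -0.17]
 [-0.03 -0.32]
 [-0.22 -0.08]]
```

apply_moves([
  {"travel":[0,0,0],"twist":8.5,"jaw":0},
  {"travel":[0,0,0],"twist":8.5,"jaw":0},
  {"travel":[0,0,0],"twist":8.5,"jaw":0},
  {"travel":[0,0,0],"twist":8.4,"jaw":0},
  {"travel":[0.0154,-0.0452,0],"twist":0,"jaw":0},
  {"travel":[0.0154,-0.0452,0],"twist":0,"jaw":0},
  {"travel":[0.0154,-0.0452,0],"twist":0,"jaw":0},
  {"travel":[0.0154,-0.0452,0],"twist":0,"jaw":0},
  {"travel":[0.0154,-0.0452,0],"twist":0,"jaw":0},
  {"travel":[0.0154,-0.0452,0],"twist":0,"jaw":0},
  {"travel":[0.0154,-0.0452,0],"twist":0,"jaw":0},
  {"travel":[0.0154,-0.0452,0],"twist":0,"jaw":0},
], squeeze=20)

```text
clock: 1.3
ee_pos: [426.6, -167.3, 231.2]
ee_rot: [180.0, 0.0, -7.0]
force: [0.2, -1.4, -0.3]
gripper_width: 85.4
grasp_force: 0.0
```

apply_moves([
  {"travel":[0.0154,-0.0452,0],"twist":0,"jaw":0},
  {"travel":[0.0154,-0.0452,0],"twist":0,"jaw":0},
  {"travel":[0.0154,-0.0452,0],"twist":0,"jaw":0},
  {"travel":[0.0154,-0.0452,0],"twist":0,"jaw":0},
  {"travel":[0.0154,-0.0452,0],"twist":0,"jaw":0},
  {"travel":[0.0154,-0.0452,0],"twist":0,"jaw":0},
  {"travel":[0.0154,-0.0452,0],"twist":0,"jaw":0},
  {"travel":[0,0,0],"twist":0,"jaw":0},
  {"travel":[0,0,0],"twist":0,"jaw":0},
])

```text
clock: 2.2
ee_pos: [571.8, 132.2, 230.3]
ee_rot: [179.9, 0.1, -6.9]
force: [0.2, 0.1, 0.2]
gripper_width: 85.5
grasp_force: 0.0
```

```bash
python3 - <<'E'
from h import *
p=robot.camera_params("wrist"); im=robot.read_camera("wrist")[:,:,::-1]
np.savez("w1.npz",**p)
cv2.imwrite("pics/w1.png",np.clip(im.astype(float)*1.7,0,255).astype(np.uint8))
print(np.round(p["T"],3).tolist(),p["fx"],p["cx"],p["cy"]); print(proj([593,176,16],p),proj(cassP(593,176,np.radians(-7),[[-40,32,16],[-40,-32,16],[40,-32,16],[-35,-7,44],[35,-7,44],[35,7,44],[-35,7,44]]),p))
E
```

```text
[[-0.121, 0.959, 0.258, 636.269], [-0.993, -0.117, -0.03, 123.081], [0.001, -0.259, 0.966, 372.352], [0.0, 0.0, 0.0, 1.0]] 329.0690396853088 273.52168895629796 203.0424251818744
[[229.55389699 161.78892574]] [[202.07544677 197.54187348]
 [259.42676851 197.59103981]
 [258.67044398 123.90460639]
 [234.01031751 199.47558661]
 [231.85716419 129.92547789]
 [217.49301136 129.90925329]
 [220.4155912  199.46403638]]
```

View pics/w1.png

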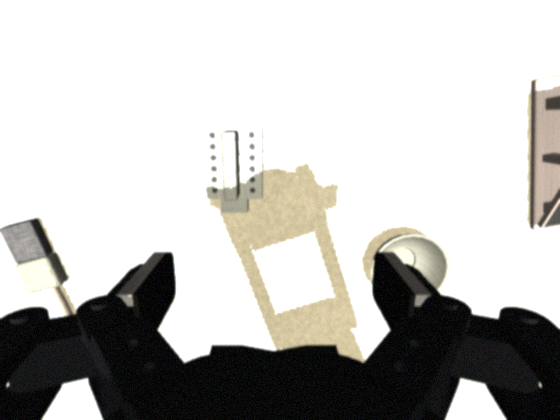

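The wrist view shows the cassette at about (232,162), with its hole columns near u=211 and 252 and the tongue at (235,205). I'll measure the holes to sub-pixel accuracy.

```bash
python3 - <<'E'
from h import *
p=dict(np.load("w1.npz")); g=cv2.cvtColor(cv2.imread("pics/w1.png"),cv2.COLOR_BGR2GRAY)
y0,x0=122,200; c=cv2.resize(g[y0:y0+78,x0:x0+70],None,fx=6,fy=6,interpolation=cv2.INTER_CUBIC)
b=cv2.morphologyEx(c,cv2.MORPH_BLACKHAT,np.ones((45,45))); _,m=cv2.threshold(b,40,255,0)
n,_,st,ce=cv2.connectedComponentsWithStats(m.astype(np.uint8))
P=[]
for s,q in zip(st[1:],ce[1:]):
    if 100<s[4]<1500 and s[2]<50 and s[3]<50:
        uv=(q+.5)/6-.5+[x0,y0]; P.append(uv)
P=np.array(P); W=ray(P,16,p); print(np.c_[P,W[:,:2]].round(1))
E
```

```text
[[251.2 134.4 619.  148.7]
 [211.7 134.8 623.6 190.3]
 [251.6 146.1 606.8 149.9]
 [212.2 146.2 611.8 191.9]
 [212.9 157.3 600.  193.1]
 [251.7 157.4 594.8 151.5]
 [213.5 168.3 588.1 194.5]
 [251.8 168.6 582.7 153.1]
 [261.6 173.3 576.3 143.1]
 [213.8 179.2 576.2 196.2]
 [252.1 179.4 570.8 154.4]
 [252.1 189.8 559.2 156. ]
 [214.2 190.2 563.9 197.8]]
```

apply_moves([
  {"travel":[0.0147,-0.0435,0],"twist":0,"jaw":0},
  {"travel":[0,0,0.045],"twist":0,"jaw":0},
  {"travel":[0,0,0.045],"twist":0,"jaw":0},
  {"travel":[0,0,0.03],"twist":0,"jaw":0},
  {"travel":[0,0,0],"twist":0,"jaw":0},
])

```text
clock: 2.75
ee_pos: [588.4, 170.4, 107.0]
ee_rot: [179.7, 0.6, -7.2]
force: [0.2, -0.4, -0.2]
gripper_width: 85.5
grasp_force: 0.0
```

```bash
python3 - <<'E'
from h import *
s=robot.sense(); print(s["ee_pos"],s["ee_rot"])
p=robot.camera_params("wrist"); im=robot.read_camera("wrist")[:,:,::-1]; im=im.copy()
C=proj(cassP(591.7,173.6,np.radians(-7),[[x,y,16] for x in(-30,-18,-6,6,18,30) for y in (-21,21)]),p)
big=cv2.resize(im,(800,600),interpolation=cv2.INTER_CUBIC)
for u,v in C: cv2.circle(big,(int((u+.5)*800/560),int((v+.5)*800/560)),2,(0,0,255),-1)
cv2.imwrite("pics/w2raw.png",im); np.savez("w2.npz",**p); cv2.imwrite("pics/w2.png",big)
E
```

```text
[588.38088779 170.35414412 106.96027442] [179.74743909   0.56048705  -7.15212494]
```

View pics/w2.png

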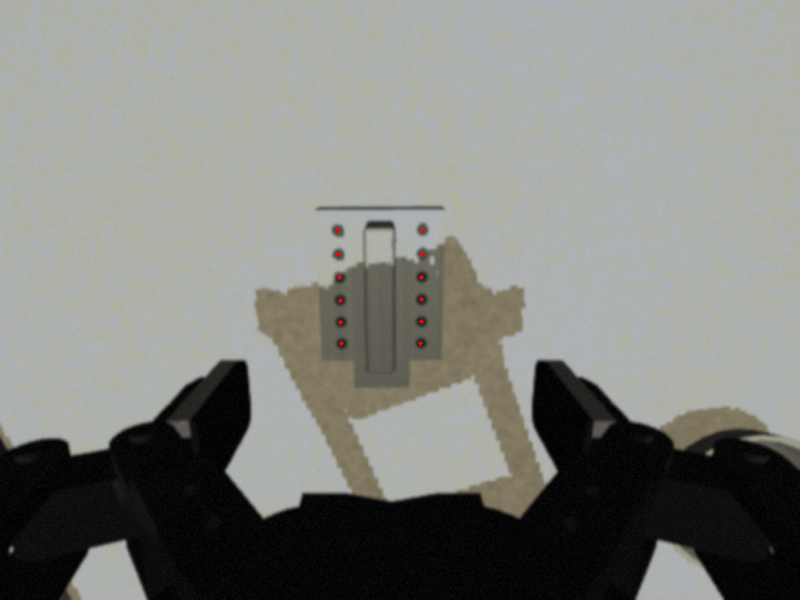

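The predicted hole positions (red dots) sit on the real holes at u 340–422, v 230–343, so the cassette pose is confirmed. Next I descend and grip.

apply_moves([
  {"travel":[0,0,0.04],"twist":0,"jaw":0},
  {"travel":[0,0,0.03],"twist":0,"jaw":0},
  {"travel":[0,0,0],"twist":0,"jaw":0},
  {"travel":[0,0,0],"twist":0,"jaw":0},
])

```text
clock: 3.2
ee_pos: [593.5, 172.7, 43.6]
ee_rot: [-179.9, -0.2, -7.1]
force: [0.0, 0.4, 0.5]
gripper_width: 85.6
grasp_force: 0.0
```

apply_moves([
  {"travel":[-0.002,-0.0005,0.0235],"twist":0,"jaw":0},
  {"travel":[0,0,0],"twist":0,"jaw":0.3},
  {"travel":[0,0,0],"twist":0,"jaw":0.6},
  {"travel":[0,0,0],"twist":0,"jaw":0.9},
  {"travel":[0,0,0],"twist":0,"jaw":1},
  {"travel":[0,0,0],"twist":0,"jaw":1},
  {"travel":[0,0,0],"twist":0,"jaw":1},
  {"travel":[0,0,0],"twist":0,"jaw":1},
  {"travel":[0,0,0],"twist":0,"jaw":1},
  {"travel":[0,0,0],"twist":0,"jaw":1},
], squeeze=30)

```text
clock: 4.2
ee_pos: [590.9, 174.0, 18.9]
ee_rot: [-180.0, -0.1, -7.0]
force: [-2.0, 0.8, 5.7]
gripper_width: 13.5
grasp_force: 30.9
```

apply_moves([
  {"travel":[0,0,0],"twist":0,"jaw":0.7},
  {"travel":[0,0,0],"twist":0,"jaw":0.7},
  {"travel":[0,0,-0.003],"twist":0,"jaw":0.7},
  {"travel":[0,0,0],"twist":0,"jaw":1},
  {"travel":[0,0,0],"twist":0,"jaw":1},
  {"travel":[0,0,0],"twist":0,"jaw":1},
  {"travel":[0,0,0],"twist":0,"jaw":1},
  {"travel":[0,0,0],"twist":0,"jaw":1},
])

```text
clock: 5.0
ee_pos: [590.4, 173.9, 21.0]
ee_rot: [-180.0, -0.0, -7.0]
force: [-0.9, 1.0, 2.1]
gripper_width: 13.2
grasp_force: 32.1
```

apply_moves([
  {"travel":[0,0,-0.02],"twist":0,"jaw":1},
  {"travel":[0,0,-0.04],"twist":0,"jaw":1},
  {"travel":[0,0,-0.045],"twist":0,"jaw":1},
  {"travel":[0,0,-0.045],"twist":0,"jaw":1},
  {"travel":[0,0,-0.045],"twist":0,"jaw":1},
  {"travel":[0,0,0],"twist":0,"jaw":1},
  {"travel":[0,0,0],"twist":0,"jaw":1},
])

```text
clock: 5.7
ee_pos: [589.8, 173.4, 215.7]
ee_rot: [180.0, -0.0, -7.0]
force: [-1.0, -1.2, -4.4]
gripper_width: 13.2
grasp_force: 31.4
```

apply_moves([
  {"travel":[0,0,0],"twist":-5.4,"jaw":1},
  {"travel":[0,0,-0.01],"twist":-5.5,"jaw":1},
  {"travel":[-0.0149,0.038,-0.0054],"twist":0,"jaw":1},
  {"travel":[-0.0149,0.038,-0.0054],"twist":0,"jaw":1},
  {"travel":[-0.0149,0.038,-0.0054],"twist":0,"jaw":1},
  {"travel":[-0.0149,0.038,-0.0054],"twist":0,"jaw":1},
  {"travel":[-0.0149,0.038,-0.0054],"twist":0,"jaw":1},
  {"travel":[-0.0149,0.038,-0.0054],"twist":0,"jaw":1},
  {"travel":[-0.0149,0.038,-0.0054],"twist":0,"jaw":1},
  {"travel":[-0.0149,0.038,-0.0054],"twist":0,"jaw":1},
  {"travel":[-0.0149,0.038,-0.0054],"twist":0,"jaw":1},
  {"travel":[-0.0149,0.038,-0.0054],"twist":0,"jaw":1},
])

```text
clock: 6.9
ee_pos: [465.0, -216.4, 276.9]
ee_rot: [-179.8, 0.3, 3.9]
force: [0.7, -1.2, -2.7]
gripper_width: 13.6
grasp_force: 31.4
```

apply_moves([
  {"travel":[0,0,0],"twist":0,"jaw":1},
  {"travel":[0,0,0],"twist":0,"jaw":1},
  {"travel":[0,0,0],"twist":0,"jaw":1},
  {"travel":[0,0,0],"twist":0,"jaw":1},
])

```text
clock: 7.3
ee_pos: [467.0, -214.2, 278.7]
ee_rot: [-179.9, 0.1, 4.0]
force: [0.1, 0.5, -2.0]
gripper_width: 13.5
grasp_force: 31.5
```

```bash
python3 - <<'E'
from h import *
s=robot.sense(); print(s["ee_pos"],s["ee_rot"],s["force"],s["torque"])
p=robot.camera_params("wrist"); im=robot.read_camera("wrist")[:,:,::-1].copy()
np.savez("w3.npz",**p); cv2.imwrite("pics/w3raw.png",im)
big=cv2.resize(np.clip(im*1.3,0,255).astype(np.uint8),(800,600),interpolation=cv2.INTER_CUBIC)
cv2.imwrite("pics/w3.png",big)
E
```

```text
[ 467.02992913 -214.20672757  278.73154003] [-1.79924540e+02  1.05266852e-01  3.95478384e+00] [ 0.08620465  0.52477156 -2.04648022] [ 0.03136659 -0.01127507  0.02495017]
```

View pics/w3.png

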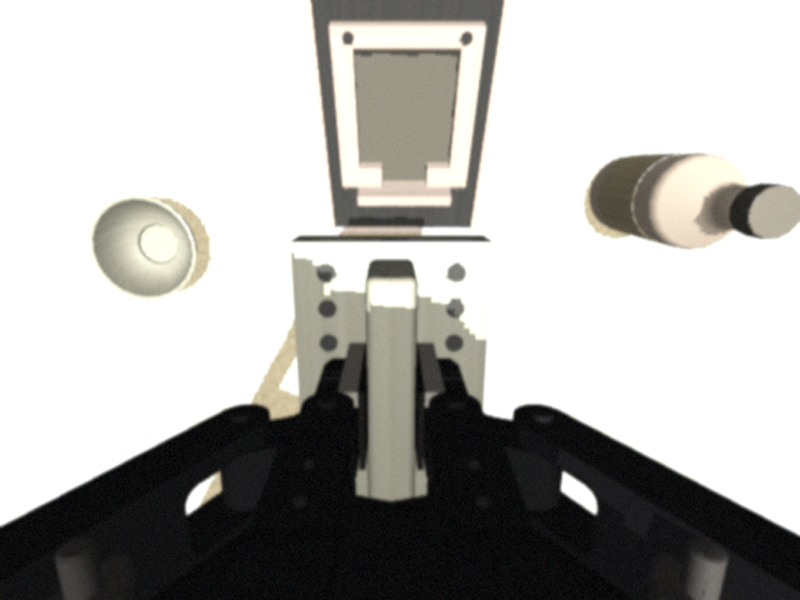

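The wrist view shows the held cassette with its hole columns at u≈327 and 455. The stand is ahead: frame corners (330,21) and (486,23), stop strip (357–450, 193–206) and low deck edge (334,226)–(470,227). I'll fit the stand in this view and the cassette in the hand.

```bash
cat >> h.py <<'E'
def pts(v):
    x,y,yaw,d=v
    P=np.array([(d+62,47,12),(d+62,-47,12),(d-57.5,35,25),(d-57.5,-35,25),(d-49.5,35,25),(d-49.5,-35,25),(-90,58,0),(-90,-58,0)],float)
    return P@deckR(yaw).T+[x,y,64]
E
python3 - <<'E'
from h import *
p=dict(np.load("w3.npz"))
k=lambda a:(np.array(a,float)+.5)*.7-.5
D=k([(330,21),(486,23),(357,205),(450,205.5),(357,193),(450.5,193.5),(334,226),(470.5,227)])
def f(v):
    r=(proj(pts(v),p)-D); return r.ravel()
s=least_squares(f,[559,-218,.068,6],loss="soft_l1")
print("deck",s.x[:2],np.degrees(s.x[2]),s.x[3]); print(f(s.x).reshape(-1,2).round(2))
C=k([(326,272),(456,272),(327,308),(455,308),(328,342),(455,342)])
st=np.array([467.03,-214.2]); 
def g(v): # cassette pose x,y,yaw,z,pitch
    a=v[4]; X=np.array([[x,y,16] for x in (30,18,6) for y in (21,-21)],float)
    X=X-[0,0,40]; X=X@np.array([[np.cos(a),0,np.sin(a)],[0,1,0],[-np.sin(a),0,np.cos(a)]]).T+[0,0,40]
    return (proj(cassP(v[0],v[1],v[2],X)+[0,0,v[3]],p)-C).ravel()
c=least_squares(lambda v:np.r_[g(v),(v[3]-257.7)/3],[467,-214,.069,258,0])
print("cass",c.x[:2],np.degrees(c.x[2]),c.x[3],np.degrees(c.x[4]),g(c.x).reshape(-1,2).round(2))
E
```

```text
deck [ 558.87229133 -218.89673989] 3.5196110017442126 8.305426165455813
[[-0.61  0.49]
 [ 0.87 -0.05]
 [ 0.13 -1.44]
 [-0.06 -1.29]
 [-0.21  0.64]
 [ 0.31  0.8 ]
 [ 0.02 -0.05]
 [-0.43 -0.03]]
cass [ 468.82949795 -215.5628539 ] 4.039056642079166 257.73339707457217 0.9278140767305116 [[-0.14  0.01]
 [ 0.29 -0.11]
 [ 0.07 -0.1 ]
 [ 0.16 -0.21]
 [ 0.24  0.26]
 [-0.63  0.16]]
```

apply_moves([
  {"travel":[0.033,0.0031,0.01],"twist":0.25,"jaw":1},
  {"travel":[0.033,0.0031,0.02],"twist":0,"jaw":1},
  {"travel":[0.033,0.0032,0.03],"twist":0,"jaw":1},
  {"travel":[0,0,0.03],"twist":0,"jaw":1},
  {"travel":[0,0,0.025],"twist":0,"jaw":1},
  {"travel":[0,0,0.015],"twist":0,"jaw":1},
  {"travel":[0,0,0],"twist":0,"jaw":1},
  {"travel":[0,0,0],"twist":0,"jaw":1},
  {"travel":[0,0,0],"twist":0,"jaw":1},
])

```text
clock: 8.25
ee_pos: [567.4, -218.4, 151.3]
ee_rot: [179.9, -0.1, 3.6]
force: [0.3, 0.2, -2.7]
gripper_width: 13.2
grasp_force: 31.5
```

apply_moves([
  {"travel":[-0.001,-0.001,0.01],"twist":0,"jaw":1},
  {"travel":[0,0,0.01],"twist":0,"jaw":1},
  {"travel":[0,0,0],"twist":0,"jaw":1},
  {"travel":[0,0,0],"twist":0,"jaw":1},
])

```text
clock: 8.65
ee_pos: [565.1, -217.5, 129.4]
ee_rot: [-180.0, 0.0, 3.6]
force: [-0.5, -0.0, -3.5]
gripper_width: 13.5
grasp_force: 31.4
```

```bash
python3 - <<'E'
from h import *
s=robot.sense(); print(s["ee_pos"],s["ee_rot"],s["force"],s["torque"])
im=robot.read_camera("side")[:,:,::-1]
s=robot.sense(); print(s["ee_pos"],s["ee_rot"],s["force"],s["torque"])
c=im[110:240,250:400]
cv2.imwrite("pics/s1.png",np.clip(cv2.resize(c,None,fx=4.5,fy=4.5,interpolation=cv2.INTER_CUBIC)*1.5,0,255).astype(np.uint8))
E
```

```text
[ 565.13551889 -217.50370666  129.36578485] [-1.79982129e+02  4.55899951e-02  3.60122491e+00] [-0.4913941  -0.04378658 -3.51717319] [0.00164044 0.00148107 0.00080135]
[ 565.45419593 -217.61041625  129.75059648] [ 1.79996951e+02 -1.30951575e-04  3.60429505e+00] [-0.14595833  0.53750077 -2.74777405] [ 0.00345395 -0.01596091 -0.04281688]
```

View pics/s1.png

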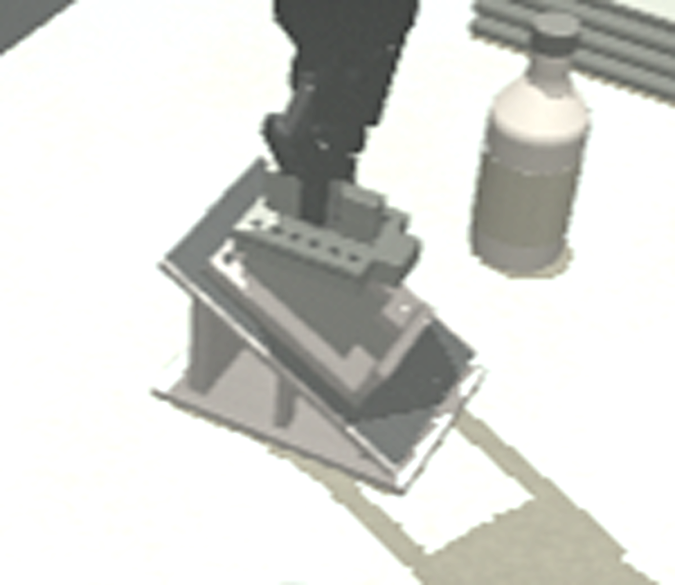

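The side view shows the level cassette over the frame, its +x end just above the uphill wall (crop 240,235). I'll descend to contact in 1 mm steps.

apply_moves([
  {"travel":[0.001,0,0.001],"twist":0,"jaw":1},
  {"travel":[0,0,0.001],"twist":0,"jaw":1},
  {"travel":[0,0,0.001],"twist":0,"jaw":1},
  {"travel":[0,0,0],"twist":0,"jaw":1},
], squeeze=25)

```text
clock: 9.1
ee_pos: [566.7, -217.6, 127.3]
ee_rot: [180.0, -0.0, 3.6]
force: [-0.5, -0.1, -0.8]
gripper_width: 13.2
grasp_force: 31.8
```

apply_moves([
  {"travel":[0,0,0.001],"twist":0,"jaw":1},
  {"travel":[0,0,0],"twist":0,"jaw":1},
])

```text
clock: 9.3
ee_pos: [566.7, -217.7, 127.0]
ee_rot: [180.0, -0.1, 3.6]
force: [-2.3, 0.0, 5.0]
gripper_width: 13.7
grasp_force: 32.6
```

apply_moves([
  {"travel":[0,0,0.001],"twist":0,"jaw":1},
  {"travel":[0,0,0],"twist":0,"jaw":1},
])

```text
clock: 9.5
ee_pos: [566.4, -217.7, 126.5]
ee_rot: [179.9, -0.1, 3.6]
force: [-4.0, 0.1, 8.0]
gripper_width: 13.3
grasp_force: 33.1
```

Contact came at the predicted height. I'll now pivot the cassette in the grip, following an arc about the contact edge.

apply_moves([
  {"travel":[-0.0016,0,0.0015],"twist":0,"jaw":1},
  {"travel":[-0.0017,0,0.0015],"twist":0,"jaw":1},
  {"travel":[-0.0015,0,0.002],"twist":0,"jaw":1},
  {"travel":[-0.0015,0,0.002],"twist":0,"jaw":1},
], squeeze=20)

```text
clock: 9.9
ee_pos: [561.3, -218.0, 119.5]
ee_rot: [179.9, -0.2, 3.6]
force: [-0.9, 0.7, 5.9]
gripper_width: 13.3
grasp_force: 33.5
```

apply_moves([
  {"travel":[-0.0013,0,0.0021],"twist":0,"jaw":1},
  {"travel":[-0.0013,0,0.0022],"twist":0,"jaw":1},
  {"travel":[-0.0011,0,0.0022],"twist":0,"jaw":1},
  {"travel":[-0.0011,0,0.0023],"twist":0,"jaw":1},
  {"travel":[0,0,0],"twist":0,"jaw":1},
])

```text
clock: 10.4
ee_pos: [556.3, -218.3, 110.2]
ee_rot: [179.9, -0.2, 3.6]
force: [-1.2, 0.7, 5.9]
gripper_width: 13.1
grasp_force: 34.4
```

```bash
python3 - <<'E'
from h import *
s=robot.sense(); print(s["ee_pos"],s["ee_rot"],s["force"],s["torque"])
im=robot.read_camera("side")[:,:,::-1]
c=im[110:240,250:400]
cv2.imwrite("pics/s2.png",np.clip(cv2.resize(c,None,fx=4.5,fy=4.5,interpolation=cv2.INTER_CUBIC)*1.5,0,255).astype(np.uint8))
E
```

```text
[ 556.25060504 -218.34789326  110.15972223] [ 1.79944081e+02 -1.69637904e-01  3.59880892e+00] [-1.17360992  0.6774362   5.90633853] [ 0.16095526 -0.18537468  0.05636021]
```

View pics/s2.png

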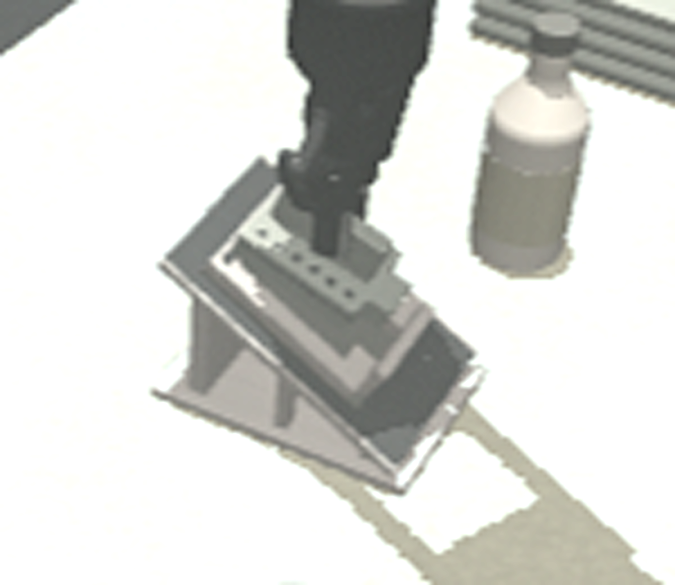

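The side view shows the cassette pivoting in the grip, about 20° so far, with its edge still on the uphill wall. I'll finish the arc.

apply_moves([
  {"travel":[-0.0009,0,0.0023],"twist":0,"jaw":1},
  {"travel":[-0.0009,0,0.0023],"twist":0,"jaw":1},
  {"travel":[-0.0008,0,0.0024],"twist":0,"jaw":1},
  {"travel":[-0.0008,0,0.0024],"twist":0,"jaw":1},
  {"travel":[0,0,0],"twist":0,"jaw":1},
])

```text
clock: 10.95
ee_pos: [552.8, -218.6, 100.3]
ee_rot: [180.0, -0.1, 3.6]
force: [0.5, -0.5, 4.2]
gripper_width: 13.2
grasp_force: 35.7
```

```bash
python3 - <<'E'
from h import *
s=robot.sense(); print(s["ee_pos"],s["ee_rot"],s["force"],s["torque"])
a=robot.read_camera("side")[:,:,::-1][130:210,270:350]
p=robot.camera_params("wrist"); w=robot.read_camera("wrist")[:,:,::-1]
np.savez("w4.npz",**p); cv2.imwrite("pics/w4raw.png",w)
a=cv2.resize(a,(390,390),interpolation=cv2.INTER_CUBIC); b=cv2.resize(w[20:300,140:420],(400,400),interpolation=cv2.INTER_CUBIC)
a=cv2.copyMakeBorder(a,0,10,0,10,0)
cv2.imwrite("pics/s3.png",np.clip(np.hstack([a,b])*1.4,0,255).astype(np.uint8))
E
```

```text
[ 552.77962225 -218.58849857  100.30187343] [ 1.79952702e+02 -1.34394098e-01  3.59932714e+00] [ 0.45209879 -0.46791039  4.22245739] [ 0.18435986 -0.30629773  0.01025551]
```

View pics/s3.png

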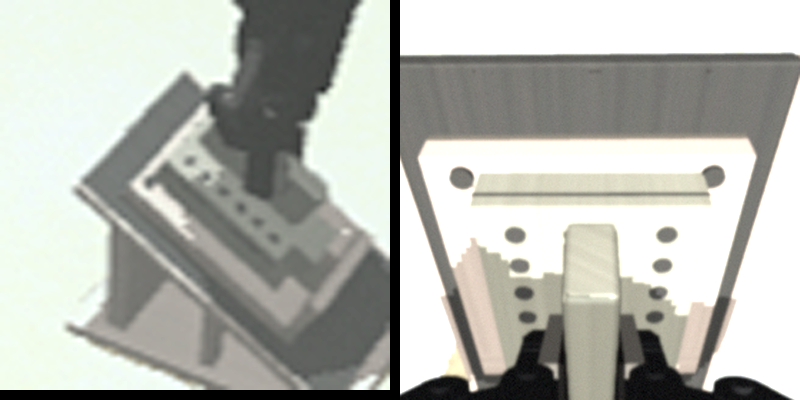

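The side view shows the cassette nearly parallel to the deck. In the wrist view the frame is centred at u≈587 and the cassette at u≈591, so it sits about 1 mm toward −y with its yaw aligned. I'll check the tilt numerically.

```bash
python3 - <<'E'
from h import *
p=dict(np.load("w4.npz"))
k=lambda a:np.array([[140+(u-400+.5)*.7-.5,20+(v+.5)*.7-.5] for u,v in a])
C=k([(515,235),(667,235),(520,266),(662,266),(524,293),(658,293),(527.5,317),(655,317),(473,176),(709,176)])
X=np.array([[x,y,16] for x in (30,18,6,-6) for y in (21,-21)]+[[40,32,0],[40,-32,0]],float)
def g(v):
    a=v[4]; Q=X@np.array([[np.cos(a),0,np.sin(a)],[0,1,0],[-np.sin(a),0,np.cos(a)]]).T
    return (proj(cassP(v[0],v[1],v[2],Q)+[0,0,v[3]],p)-C).ravel()
c=least_squares(g,[570,-218,.063,85,-.5],loss="soft_l1"); v=c.x
print(v[:2],np.degrees(v[2]),v[3],"tilt",-np.degrees(v[4])); print(g(v).reshape(-1,2).round(1))
O=np.array([558.9,-217.6,64]); R=deckR(np.radians(3.65))
print("cass origin in deck",(np.r_[v[:2],v[3]]-O)@R,"TCP in deck",(np.array([552.8,-218.6,100.3])-O)@R)
F=k([(428,140),(747,140)]); 
for d in (5,7,9): print(d,(proj(np.array([(d+62,47,12),(d+62,-47,12)])@R.T+O,p)-F).round(1).tolist())
E
```

```text
[ 573.129202   -218.72197245] 3.6225028725127157 86.4954351231714 tilt 30.617799607060256
[[-0.1  0.8]
 [ 0.2  0.8]
 [-0.3  0.3]
 [ 0.4  0.2]
 [-0.2  0.1]
 [ 0.3  0.1]
 [-0.  -0. ]
 [-0.2 -0.1]
 [ 3.8 -2.6]
 [-3.8 -2.7]]
cass origin in deck [23.48371467 -2.02554805 12.41716206] TCP in deck [12.8228284  -0.60963678 34.51236611]
5 [[-8.4, 14.0], [3.0, 13.8]]
7 [[-9.7, 9.7], [4.2, 9.4]]
9 [[-11.0, 5.2], [5.5, 5.0]]
```

Tilt is 30.6° and the yaw is aligned. I'll firm the grip, lift 2 mm along the normal, centre by +1 mm in y, and then approach the stop.

apply_moves([
  {"travel":[0,0,0],"twist":0,"jaw":1},
  {"travel":[-0.001,-0.0005,-0.0017],"twist":0,"jaw":1},
  {"travel":[0,-0.0005,0],"twist":0,"jaw":1},
  {"travel":[-0.0013,0,0.00075],"twist":0,"jaw":1},
  {"travel":[-0.0013,0,0.00075],"twist":0,"jaw":1},
  {"travel":[-0.0013,0,0.00075],"twist":0,"jaw":1},
  {"travel":[-0.0009,0,0.0005],"twist":0,"jaw":1},
  {"travel":[0,0,0],"twist":0,"jaw":1},
  {"travel":[0,0,0],"twist":0,"jaw":1},
], squeeze=50)

```text
clock: 11.95
ee_pos: [546.1, -217.8, 98.6]
ee_rot: [180.0, -0.0, 3.6]
force: [-0.5, 0.4, -3.0]
gripper_width: 12.9
grasp_force: 52.0
```

```bash
cat >> h.py <<'E'
def st():
    s=robot.sense(); O=np.array([558.9,-217.6,64]); R=deckR(np.radians(3.65))
    print(s["clock"],"tcp deck",((s["ee_pos"]-O)@R).round(2),"F deck",(s["force"]@R).round(2),"yaw",s["ee_rot"][2].round(2),"T",(s["torque"]@R).round(3),"grip",s["grasp_force"])
E
python3 -c "from h import *; st()"
```

```text
11.95 tcp deck [ 6.21  0.62 36.34] F deck [-1.87  0.4  -2.34] yaw 3.61 T [ 0.013  0.016 -0.016] grip 51.95700287818909
```

apply_moves([
  {"travel":[-0.0005,0,0.0003],"twist":0,"jaw":1},
  {"travel":[-0.0005,0,0.0003],"twist":0,"jaw":1},
  {"travel":[-0.0004,0,0.0002],"twist":0,"jaw":1},
  {"travel":[0,0,0],"twist":0,"jaw":1},
])

```text
clock: 12.35
ee_pos: [544.6, -217.8, 97.8]
ee_rot: [180.0, 0.0, 3.6]
force: [-0.4, -1.3, -3.1]
gripper_width: 13.5
grasp_force: 52.0
```

apply_moves([
  {"travel":[-0.0005,0,0.0003],"twist":0,"jaw":1},
  {"travel":[0,0,0],"twist":0,"jaw":1},
])

```text
clock: 12.55
ee_pos: [544.1, -217.9, 97.4]
ee_rot: [180.0, 0.0, 3.6]
force: [0.4, 0.3, -3.6]
gripper_width: 13.3
grasp_force: 52.0
```

apply_moves([
  {"travel":[-0.0005,0,0.0003],"twist":0,"jaw":1},
  {"travel":[0,0,0],"twist":0,"jaw":1},
])

```text
clock: 12.75
ee_pos: [543.6, -217.9, 97.2]
ee_rot: [180.0, 0.0, 3.6]
force: [-0.3, -0.3, -3.1]
gripper_width: 12.6
grasp_force: 52.0
```

apply_moves([
  {"travel":[-0.0005,0,0.0003],"twist":0,"jaw":1},
  {"travel":[0,0,0],"twist":0,"jaw":1},
])

```text
clock: 12.95
ee_pos: [543.1, -217.9, 96.8]
ee_rot: [180.0, 0.0, 3.6]
force: [0.6, 0.4, -3.5]
gripper_width: 12.8
grasp_force: 52.0
```

apply_moves([
  {"travel":[-0.0005,0,0.0003],"twist":0,"jaw":1},
  {"travel":[0,0,0],"twist":0,"jaw":1},
])

```text
clock: 13.15
ee_pos: [543.0, -218.0, 96.8]
ee_rot: [180.0, -0.1, 3.6]
force: [0.1, 1.2, -3.0]
gripper_width: 13.2
grasp_force: 52.1
```

apply_moves([
  {"travel":[-0.0005,0,0.0003],"twist":0,"jaw":1},
  {"travel":[0,0,0],"twist":0,"jaw":1},
])

```text
clock: 13.35
ee_pos: [542.9, -218.0, 96.8]
ee_rot: [180.0, -0.1, 3.6]
force: [1.4, 1.5, -0.7]
gripper_width: 13.0
grasp_force: 52.3
```

apply_moves([
  {"travel":[-0.0005,0,0.0003],"twist":0,"jaw":1},
  {"travel":[0,0,0],"twist":0,"jaw":1},
])

```text
clock: 13.55
ee_pos: [542.9, -218.0, 96.8]
ee_rot: [180.0, -0.2, 3.6]
force: [3.0, 2.9, 1.9]
gripper_width: 13.3
grasp_force: 52.6
```

```bash
python3 -c "from h import *; st()"
```

```text
13.55 tcp deck [ 2.52  0.62 36.39] F deck [3.73 2.74 0.  ] yaw 3.6 T [ 0.359 -0.563 -0.139] grip 52.56402254104614
```

The stop was felt at TCP deck x ≈ 2.55 with about 5 N, giving d ≈ 7, which agrees with the camera fits. I'll back off about 1.5 mm and check.

apply_moves([
  {"travel":[0.0013,0,-0.00075],"twist":0,"jaw":1},
  {"travel":[0.0013,0,-0.00075],"twist":0,"jaw":1},
  {"travel":[0,0,0],"twist":0,"jaw":1},
  {"travel":[0,0,0],"twist":0,"jaw":1},
])

```text
clock: 13.95
ee_pos: [543.3, -217.8, 96.8]
ee_rot: [-180.0, 0.1, 3.6]
force: [0.7, 0.4, -3.0]
gripper_width: 12.8
grasp_force: 52.0
```

```bash
python3 - <<'E'
from h import *
st()
p=robot.camera_params("wrist"); w=robot.read_camera("wrist")[:,:,::-1]
np.savez("w5.npz",**p); cv2.imwrite("pics/w5raw.png",w)
b=cv2.resize(w[60:260,150:400],(750,600),interpolation=cv2.INTER_CUBIC)
cv2.imwrite("pics/w5.png",np.clip(b*1.3,0,255).astype(np.uint8))
E
```

```text
13.95 tcp deck [ 2.9   0.77 36.16] F deck [-0.9   0.35 -2.99] yaw 3.61 T [0.031 0.049 0.029] grip 51.95488393306732
```

View pics/w5.png

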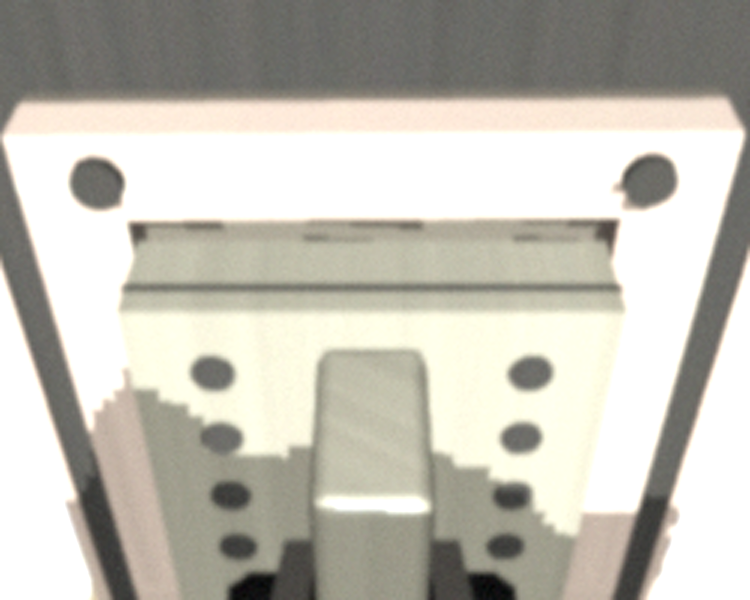

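The wrist view shows the pocket's inner edge at v≈220, centred at u≈374. The cassette's end face lies just inside it, centred at u≈371.3. The frame holes at (97,183) and (650,180) suggest the frame is turned about 0.3° more. I'll work out the gap.

```bash
python3 - <<'E'
from h import *
st()
p=dict(np.load("w5.npz")); O=np.array([558.9,-217.6,64]); R=deckR(np.radians(3.9))
def onplane(U,V,z):
    uv=[150+(U+.5)/3-.5,60+(V+.5)/3-.5]; a=ray(uv,0,p)[0]; o=p["T"][:3,3]
    A=(a-O)@R; B=(o-O)@R; t=(z-B[2])/(A[2]-B[2]); return (B+t*(A-B)).round(2)
print("frame outer",onplane(5,134,12),onplane(743,130,12)); print("pocket edge",onplane(131,220,12),onplane(617,220,12))
for h in (13,14): print(h,"bottom edge",onplane(137,238,h),onplane(612,238,h),"holes",[onplane(u,v,h+16).tolist() for u,v in ((212,373),(530,373),(238,546),(505,546))])
E
```

```text
14.0 tcp deck [ 3.1   0.74 36.17] F deck [-0.81 -0.33 -3.37] yaw 3.61 T [-0.005  0.027 -0.006] grip 51.953389048576355
frame outer [68.47 45.38 12.  ] [ 68.47 -47.8   12.  ]
pocket edge [55.71 31.71 12.  ] [ 55.3  -34.16  12.  ]
13 bottom edge [53.49 31.12 13.  ] [ 53.09 -33.68  13.  ] holes [[43.07, 20.34, 29.0], [42.79, -21.76, 29.0], [6.34, 20.59, 29.0], [6.02, -21.79, 29.0]]
14 bottom edge [54.16 30.84 14.  ] [ 53.77 -33.39  14.  ] holes [[43.96, 20.12, 30.0], [43.68, -21.55, 30.0], [7.6, 20.37, 30.0], [7.29, -21.58, 30.0]]
```

apply_moves([
  {"travel":[0.0005,0.0004,-0.0003],"twist":-0.3,"jaw":1},
  {"travel":[0,0,0],"twist":0,"jaw":1},
  {"travel":[0.0005,0,0.0009],"twist":0,"jaw":1},
  {"travel":[0.0005,0,0.0009],"twist":0,"jaw":1},
  {"travel":[0,0,0],"twist":0,"jaw":1},
])

```text
clock: 14.5
ee_pos: [545.8, -218.1, 95.8]
ee_rot: [-180.0, 0.0, 3.9]
force: [0.1, -0.2, -3.6]
gripper_width: 12.8
grasp_force: 51.9
```

```bash
python3 -c "from h import *; st()"
```

```text
14.5 tcp deck [ 4.51  0.32 34.11] F deck [-1.7  -0.22 -3.12] yaw 3.91 T [ 0.014  0.046 -0.037] grip 51.9192498922348
```

apply_moves([
  {"travel":[0.0005,0,0.0009],"twist":0,"jaw":1},
  {"travel":[0.0005,0,0.0009],"twist":0,"jaw":1},
  {"travel":[0,0,0],"twist":0,"jaw":1},
])

```text
clock: 14.8
ee_pos: [546.8, -218.0, 94.0]
ee_rot: [-180.0, 0.0, 3.9]
force: [-0.0, -0.7, -2.7]
gripper_width: 12.9
grasp_force: 51.9
```

```bash
python3 -c "from h import *; st()"
```

```text
14.8 tcp deck [ 4.5   0.33 32.03] F deck [-1.43 -0.65 -2.34] yaw 3.91 T [ 0.025  0.059 -0.008] grip 51.91747605800629
```

apply_moves([
  {"travel":[0.0002,0,0.001],"twist":0,"jaw":1},
  {"travel":[0.0005,0,0.0009],"twist":0,"jaw":1},
  {"travel":[0.0005,0,0.0009],"twist":0,"jaw":1},
  {"travel":[0.0005,0,0.0009],"twist":0,"jaw":1},
  {"travel":[0,0,0],"twist":0,"jaw":1},
], squeeze=35)

```text
clock: 15.3
ee_pos: [548.5, -217.9, 90.3]
ee_rot: [-180.0, 0.0, 3.9]
force: [0.5, -0.4, -2.8]
gripper_width: 13.2
grasp_force: 51.9
```

```bash
python3 -c "from h import *; st()"
```

```text
15.3 tcp deck [ 4.12  0.34 27.96] F deck [-0.96 -0.41 -2.7 ] yaw 3.91 T [-0.029  0.029  0.015] grip 51.918840408325195
```

apply_moves([
  {"travel":[0.0005,0,0.0009],"twist":0,"jaw":1},
  {"travel":[0.0003,0,0.0005],"twist":0,"jaw":1},
  {"travel":[0,0,0],"twist":0,"jaw":1},
])

```text
clock: 15.6
ee_pos: [549.3, -217.9, 89.0]
ee_rot: [180.0, 0.0, 3.9]
force: [0.1, 1.0, -3.3]
gripper_width: 13.1
grasp_force: 51.9
```

```bash
python3 -c "from h import *; st()"
```

```text
15.6 tcp deck [ 4.17  0.31 26.44] F deck [-1.52  0.95 -2.91] yaw 3.91 T [-0.059  0.026 -0.014] grip 51.91898703575134
```

apply_moves([
  {"travel":[0.0003,0,0.0005],"twist":0,"jaw":1},
  {"travel":[0.0003,0,0.0005],"twist":0,"jaw":1},
  {"travel":[0,0,0],"twist":0,"jaw":1},
])

```text
clock: 15.9
ee_pos: [549.6, -217.9, 88.5]
ee_rot: [180.0, 0.0, 3.9]
force: [-3.2, -0.3, 1.3]
gripper_width: 13.1
grasp_force: 52.6
```

```bash
python3 -c "from h import *; st()"
```

```text
15.9 tcp deck [ 4.19  0.29 25.86] F deck [-2.16 -0.07  2.73] yaw 3.91 T [ 0.027  0.258 -0.045] grip 52.5941276550293
```

apply_moves([
  {"travel":[0.0003,0,0.0005],"twist":0,"jaw":1},
  {"travel":[0.0003,0,0.0005],"twist":0,"jaw":1},
  {"travel":[0,0,0],"twist":0,"jaw":1},
])

```text
clock: 16.2
ee_pos: [549.6, -217.9, 88.2]
ee_rot: [180.0, 0.1, 3.9]
force: [-7.0, 0.1, 6.9]
gripper_width: 13.2
grasp_force: 53.7
```

```bash
python3 -c "from h import *; st()"
```

```text
16.2 tcp deck [ 4.03  0.27 25.62] F deck [-2.57  0.58  9.48] yaw 3.91 T [ 0.083  0.63  -0.128] grip 53.68655204772949
```

Floor contact is made (about 12 N normal). I'll press a bit more so the cassette turns flat in the grip.

apply_moves([
  {"travel":[0.0003,0,0.0005],"twist":0,"jaw":1},
  {"travel":[0.0003,0,0.0005],"twist":0,"jaw":1},
  {"travel":[0,0,0],"twist":0,"jaw":1},
], squeeze=20)

```text
clock: 16.5
ee_pos: [549.6, -217.9, 87.8]
ee_rot: [180.0, 0.1, 3.9]
force: [-10.4, 0.4, 12.3]
gripper_width: 13.2
grasp_force: 54.5
```

```bash
python3 -c "from h import *; st()"
```

```text
16.5 tcp deck [ 3.83  0.31 25.31] F deck [-2.81  1.09 15.77] yaw 3.92 T [ 0.14   0.964 -0.091] grip 54.509042501449585
```

apply_moves([
  {"travel":[0.0003,0,0.0005],"twist":0,"jaw":1},
  {"travel":[0.0003,0,0.0005],"twist":0,"jaw":1},
  {"travel":[0,0,0],"twist":0,"jaw":1},
])

```text
clock: 16.8
ee_pos: [549.6, -217.9, 87.8]
ee_rot: [180.0, 0.2, 3.9]
force: [-12.6, 1.7, 18.4]
gripper_width: 12.9
grasp_force: 55.4
```

```bash
python3 -c "from h import *; st()"
```

```text
16.8 tcp deck [ 3.81  0.28 25.24] F deck [-1.57  2.48 22.13] yaw 3.92 T [ 0.189  1.42  -0.16 ] grip 55.37739157676697
```

```bash
cat >> h.py <<'E'
def holes(name,guess,tilt0=30):
    p=robot.camera_params("wrist"); w=robot.read_camera("wrist")[:,:,::-1].copy(); cv2.imwrite(name,w)
    g=cv2.GaussianBlur(cv2.cvtColor(w,cv2.COLOR_BGR2GRAY),(3,3),0).astype(float)
    X=np.array([[x,y,16] for x in (30,18,6,-6) for y in (21,-21)],float)
    def P(v):
        a=-v[4]; Q=X@np.array([[np.cos(a),0,np.sin(a)],[0,1,0],[-np.sin(a),0,np.cos(a)]]).T
        return proj(cassP(v[0],v[1],v[2],Q)+[0,0,v[3]],p)
    v=np.array(guess)
    for it in range(4):
        C=[]
        for u,q in P(v):
            r=6 if it<2 else 5; x0,y0=int(round(u))-r,int(round(q))-r; c=g[y0:y0+2*r+1,x0:x0+2*r+1]
            m=np.clip(np.median(c)*.85-c,0,None); yy,xx=np.mgrid[y0:y0+2*r+1,x0:x0+2*r+1]
            C.append([(m*xx).sum()/m.sum(),(m*yy).sum()/m.sum()] if m.sum()>50 else [np.nan]*2)
        C=np.array(C); ok=~np.isnan(C[:,0])
        v=least_squares(lambda v:(P(v)-C)[ok].ravel(),v,loss="soft_l1").x
    O=np.array([558.9,-217.6,64]); R=deckR(np.radians(3.9))
    print("tilt",np.degrees(v[4]).round(2),"yaw",np.degrees(v[2]).round(2),"deck pos",((np.r_[v[:2],v[3]]-O)@R).round(2)); print((P(v)-C).round(1).tolist())
E
python3 - <<'E'
from h import *
O=np.array([558.9,-218.4,64]); R=deckR(np.radians(3.9)); o=O+R@[14.5,0,3]
holes("pics/w6raw.png",[o[0],o[1],np.radians(3.9),o[2],np.radians(30)])
E
```

```text
tilt 29.69 yaw 3.72 deck pos [13.54 -0.9   2.46]
[[nan, nan], [nan, nan], [nan, nan], [-0.3, 0.2], [0.1, 0.1], [1.6, -0.7], [-0.1, -0.0], [-0.6, 0.3]]
```

The cassette is flat (29.7°) on the floor and about 0.9 mm uphill of the stop. I'll unload most of the press and slide it in hand gently to the stop so it cannot slide on release.

apply_moves([
  {"travel":[-0.0009,0,-0.0016],"twist":0,"jaw":1},
  {"travel":[0,0,0],"twist":0,"jaw":1},
  {"travel":[-0.0005,0,0.0003],"twist":0,"jaw":1},
  {"travel":[0,0,0],"twist":0,"jaw":1},
])

```text
clock: 17.25
ee_pos: [549.6, -217.9, 87.8]
ee_rot: [180.0, 0.0, 3.9]
force: [-6.8, 0.1, 7.5]
gripper_width: 12.9
grasp_force: 53.9
```

```bash
python3 -c "from h import *; st()"
```

```text
17.25 tcp deck [ 3.84  0.31 25.31] F deck [-2.13  0.56  9.9 ] yaw 3.91 T [ 0.15   0.715 -0.13 ] grip 53.88437569141388
```

apply_moves([
  {"travel":[-0.0005,0,0.0003],"twist":0,"jaw":1},
  {"travel":[0,0,0],"twist":0,"jaw":1},
])

```text
clock: 17.45
ee_pos: [549.5, -217.9, 87.8]
ee_rot: [180.0, -0.0, 3.9]
force: [-6.2, 1.4, 11.4]
gripper_width: 13.2
grasp_force: 54.0
```

```bash
python3 -c "from h import *; st()"
```

```text
17.45 tcp deck [ 3.79  0.27 25.29] F deck [ 0.48  1.83 12.93] yaw 3.9 T [ 0.217  0.575 -0.073] grip 54.01134788990021
```

apply_moves([
  {"travel":[-0.0004,0,-0.0007],"twist":0,"jaw":1},
  {"travel":[-0.0004,0,0.0002],"twist":0,"jaw":1},
  {"travel":[0,0,0],"twist":0,"jaw":1},
])

```text
clock: 17.75
ee_pos: [549.6, -217.9, 87.8]
ee_rot: [180.0, -0.1, 3.9]
force: [-3.0, 1.9, 6.9]
gripper_width: 12.8
grasp_force: 53.7
```

```bash
python3 -c "from h import *; st()"
```

```text
17.75 tcp deck [ 3.84  0.3  25.3 ] F deck [0.93 2.06 7.37] yaw 3.9 T [ 0.267  0.271 -0.178] grip 53.714439868927
```

apply_moves([
  {"travel":[-0.0005,0,0.0002],"twist":0,"jaw":1},
  {"travel":[0,0,0],"twist":0,"jaw":1},
])

```text
clock: 17.95
ee_pos: [549.5, -217.9, 87.8]
ee_rot: [180.0, -0.2, 3.9]
force: [-2.4, 1.6, 7.4]
gripper_width: 13.5
grasp_force: 53.7
```

```bash
python3 -c "from h import *; st()"
```

```text
17.95 tcp deck [ 3.82  0.28 25.32] F deck [1.71 1.76 7.57] yaw 3.89 T [ 0.342  0.145 -0.26 ] grip 53.671050667762756
```

apply_moves([
  {"travel":[-0.0004,0,-0.0006],"twist":0,"jaw":1},
  {"travel":[-0.0004,0,0.0002],"twist":0,"jaw":1},
  {"travel":[0,0,0],"twist":0,"jaw":1},
])

```text
clock: 18.25
ee_pos: [548.9, -218.3, 87.5]
ee_rot: [179.9, -0.2, 3.9]
force: [0.6, 1.0, 5.1]
gripper_width: 12.9
grasp_force: 53.3
```

```bash
python3 - <<'E'
from h import *
st()
O=np.array([558.9,-218.4,64]); R=deckR(np.radians(3.9)); o=O+R@[13.7,0,3]
holes("pics/w7raw.png",[o[0],o[1],np.radians(3.9),o[2],np.radians(30)])
E
```

```text
18.25 tcp deck [ 3.04 -0.05 25.33] F deck [3.13 0.96 4.11] yaw 3.91 T [ 0.085 -0.335 -0.077] grip 53.26099097728729
tilt 31.45 yaw 3.54 deck pos [12.98 -1.21  2.48]
[[nan, nan], [nan, nan], [nan, nan], [nan, nan], [0.1, 0.4], [0.7, -0.5], [-0.1, -0.2], [-0.8, 0.3]]
```

```bash
cat > fit.py <<'E'
from h import *
def fit(name):
    p=robot.camera_params("wrist"); w=cv2.imread(name); g=cv2.cvtColor(w,cv2.COLOR_BGR2GRAY)
    x0,y0,s=170,90,6; c=cv2.resize(g[y0:y0+180,x0:x0+210],None,fx=s,fy=s,interpolation=cv2.INTER_CUBIC)
    b=cv2.morphologyEx(c,cv2.MORPH_BLACKHAT,cv2.getStructuringElement(cv2.MORPH_ELLIPSE,(109,109))); m=(b>30).astype(np.uint8)
    n,_,stt,ce=cv2.connectedComponentsWithStats(m); P=[]
    for a,q in zip(stt[1:],ce[1:]):
        if 900<a[4]<6000 and a[2]<115 and a[3]<100: P.append((q+.5)/s-.5+[x0,y0])
    P=np.array(P); O=np.array([558.9,-218.5,64]); R=deckR(np.radians(3.9)); o=O+R@[13.3,0,3]
    X=np.array([[x,y,16] for x in (30,18,6,-6,-18) for y in (21,-21)],float)
    def pr(v):
        a=-v[4]; Q=X@np.array([[np.cos(a),0,np.sin(a)],[0,1,0],[-np.sin(a),0,np.cos(a)]]).T
        return proj(cassP(v[0],v[1],v[2],Q)+[0,0,v[3]],p)
    v=np.array([o[0],o[1],np.radians(3.9),o[2],np.radians(30)]); q=pr(v)
    d=np.linalg.norm(q[:,None]-P[None],axis=2); j=d.argmin(1); ok=d.min(1)<6
    r=least_squares(lambda v:(pr(v)-P[j])[ok].ravel(),v,loss="soft_l1"); v=r.x
    print("n",ok.sum(),"tilt",np.degrees(v[4]).round(2),"yaw",np.degrees(v[2]).round(2),"deck",((np.r_[v[:2],v[3]]-O)@R).round(2)); print((pr(v)-P[j])[ok].round(1).tolist(), P.round(0).tolist())
if __name__=="__main__":
    import sys; fit(sys.argv[1])
E
python3 fit.py pics/w7raw.png; python3 fit.py pics/w6raw.png
```

```text
n 8 tilt 29.99 yaw 4.0 deck [13.53 -0.49  3.14]
[[-0.1, 0.1], [0.0, 0.1], [0.0, -0.4], [0.0, 0.0], [-0.0, 0.1], [-0.2, -0.0], [0.1, 0.1], [0.1, -0.0]] [[220.0, 184.0], [327.0, 184.0], [189.0, 190.0], [223.0, 206.0], [323.0, 206.0], [321.0, 225.0], [226.0, 225.0], [249.0, 244.0], [229.0, 242.0], [318.0, 241.0], [298.0, 244.0]]
n 8 tilt 30.19 yaw 3.88 deck [13.58 -0.53  3.16]
[[0.0, 0.1], [0.0, 0.1], [-0.1, -0.2], [0.0, 0.1], [0.0, 0.1], [-0.1, -0.3], [-0.0, 0.1], [0.0, 0.1]] [[220.0, 184.0], [327.0, 184.0], [187.0, 186.0], [323.0, 206.0], [224.0, 206.0], [226.0, 225.0], [321.0, 225.0], [229.0, 242.0], [318.0, 242.0], [249.0, 245.0], [298.0, 244.0]]
```

The cassette is seated: tilt 30.0°, height 3.1 mm, yaw aligned, against the stop with about 5 N. Releasing.

apply_moves([
  {"travel":[0,0,0],"twist":0,"jaw":0.8},
  {"travel":[0,0,0],"twist":0,"jaw":0.75},
  {"travel":[0,0,0],"twist":0,"jaw":0.7},
  {"travel":[0,0,0],"twist":0,"jaw":0.6},
  {"travel":[0,0,0],"twist":0,"jaw":0.5},
  {"travel":[0,0,0],"twist":0,"jaw":0.5},
  {"travel":[0,0,0],"twist":0,"jaw":0.5},
])

```text
clock: 19.0
ee_pos: [547.7, -218.0, 86.7]
ee_rot: [180.0, 0.0, 3.9]
force: [0.6, 0.5, 0.2]
gripper_width: 42.9
grasp_force: 0.0
```

```bash
python3 - <<'E'
from h import *; import fit
st(); s=robot.sense(); print(s["gripper_width"],s["force"])
w=robot.read_camera("wrist")[:,:,::-1]; cv2.imwrite("pics/w8raw.png",w); fit.fit("pics/w8raw.png")
E
```

```text
19.0 tcp deck [ 1.64  0.27 25.32] F deck [ 0.61  0.5  -0.17] yaw 3.91 T [-0.042  0.015 -0.01 ] grip 0.0
42.867824937085835 [0.58217509 0.53633803 0.16058832]
n 6 tilt 30.1 yaw 4.01 deck [12.99 -0.48  2.82]
[[0.3, -0.2], [-0.2, 0.2], [0.1, 0.2], [-0.4, 0.0], [-0.9, -0.1], [1.7, -0.2]] [[188.0, 188.0], [325.0, 204.0], [224.0, 205.0], [227.0, 223.0], [322.0, 223.0], [315.0, 255.0], [233.0, 255.0], [234.0, 268.0], [314.0, 268.0]]
```

apply_moves([
  {"travel":[0,0,-0.01],"twist":0,"jaw":0.5},
  {"travel":[0,0,-0.02],"twist":0,"jaw":0.5},
  {"travel":[0,0,-0.03],"twist":0,"jaw":0.5},
  {"travel":[0,0,-0.04],"twist":0,"jaw":0.5},
  {"travel":[0,0,-0.04],"twist":0,"jaw":0.5},
  {"travel":[0,0,0],"twist":0,"jaw":0.5},
  {"travel":[0,0,0],"twist":0,"jaw":0.5},
])

```text
clock: 19.75
ee_pos: [548.1, -218.2, 228.5]
ee_rot: [179.9, -0.2, 3.9]
force: [0.1, -0.3, -0.5]
gripper_width: 42.6
grasp_force: 0.0
```

```bash
python3 - <<'E'
from h import *
st()
p=robot.camera_params("wrist"); w=robot.read_camera("wrist")[:,:,::-1]; cv2.imwrite("pics/w9raw.png",w); g=cv2.cvtColor(w,cv2.COLOR_BGR2GRAY)
O=np.array([558.9,-218.5,64]); R=deckR(np.radians(3.9)); o=O+R@[13.3,0,3]
X=np.array([[x,y,16] for x in (30,18,6,-6,-18,-30) for y in (21,-21)],float)
def pr(v):
    a=-v[4]; Q=X@np.array([[np.cos(a),0,np.sin(a)],[0,1,0],[-np.sin(a),0,np.cos(a)]]).T
    return proj(cassP(v[0],v[1],v[2],Q)+[0,0,v[3]],p)
v=np.array([o[0],o[1],np.radians(3.9),o[2],np.radians(30)])
q=pr(v); print(q.round(0).tolist())
x0,y0=q.min(0).astype(int)-12; x1,y1=q.max(0).astype(int)+12; s=6
c=cv2.resize(g[y0:y1,x0:x1],None,fx=s,fy=s,interpolation=cv2.INTER_CUBIC)
b=cv2.morphologyEx(c,cv2.MORPH_BLACKHAT,cv2.getStructuringElement(cv2.MORPH_ELLIPSE,(61,61))); m=(b>25).astype(np.uint8)
n,_,t,ce=cv2.connectedComponentsWithStats(m); P=np.array([(e+.5)/s-.5+[x0,y0] for a,e in zip(t[1:],ce[1:]) if 200<a[4]<2500 and a[2]<60 and a[3]<60])
d=np.linalg.norm(q[:,None]-P[None],axis=2); j=d.argmin(1); ok=d.min(1)<5
r=least_squares(lambda v:(pr(v)-P[j])[ok].ravel(),v,loss="soft_l1").x
print(ok.sum(),"tilt",np.degrees(r[4]),"yaw",np.degrees(r[2]),((np.r_[r[:2],r[3]]-O)@R).round(2)); print((pr(r)-P[j])[ok].round(1).tolist())
E
```

```text
19.75 tcp deck [7.2870e+01 1.1000e-01 1.4792e+02] F deck [-0.22 -0.34 -0.46] yaw 3.91 T [-0.018  0.007 -0.027] grip 0.0
[[247.0, 149.0], [299.0, 149.0], [248.0, 161.0], [298.0, 161.0], [249.0, 172.0], [297.0, 172.0], [249.0, 182.0], [297.0, 182.0], [250.0, 192.0], [296.0, 192.0], [251.0, 202.0], [295.0, 202.0]]
12 tilt 29.907145936680184 yaw 3.9596126395860565 [12.89 -0.39  2.78]
[[-0.1, 0.0], [0.0, 0.0], [0.0, -0.0], [0.0, -0.0], [-0.0, 0.0], [-0.0, -0.0], [-0.0, -0.2], [-0.2, 0.2], [0.1, 0.0], [0.2, -0.1], [-0.0, 0.0], [-0.0, 0.0]]
```

All 12 holes fit: tilt 29.9°, yaw 3.96°, height about 3 mm. The cassette is seated and stable, and the gripper is clear.

```bash
python3 -c "
from workcell import robot
print(robot.hand_in())"
```

```text
the job is handed in; nothing more can be done
None
```

The cassette is in the pocket, tongue downhill against the stop, flat and square by the last camera measurement (29.9° tilt, about 3 mm floor height). I let go only once it was home, did not disturb the bottle, bowl or brush, and handed in at about 19.8 s; no verdict was returned.

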